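Slide the ramekin under the nut dispenser and press its lever

ROBOT

A 7-joint arm with a two-finger parallel gripper is mounted at the origin on the work surface. World frame = base frame: x ahead of the robot, y to its left, z up, the work surface at z = 0. Lengths are in m, angles in rad, forces in N, time in s.
With the tool pointing down it reaches from about 0.425 to 1.025 m from the base axis. Payload 9.4 kg.
Tool frame: the origin (TCP) lies midway between the tips of the shut fingers; the grasp point (between the pads) lies bot.grasp_offset behind it (bot.grasp_offset is the distance from the TCP to the grasp point, in m); x points along the fingers, z is the direction in which the jaws open and shut, and the axes are right-handed (so a half turn about x gives the same grasp; the last joint's range is limited). The gripper opens to 93 mm and grips with 3 to 60 N. Pads are 15 mm wide; open, the fingers measure 128 mm over their backs; the gripper's body (75 mm by 188 mm) begins 65 mm behind the grasp point.
Start: joints at [-1.404, 0.599, -0.003, 1.599, 0.002, 0.943, -0.08], TCP at [0.175, 0.704, 0.219] pointing down, gripper open.
Joint ranges: [-2.57, 2.57], [-0.35, 1.97], [-1.29, 1.29], [0.11, 2.56], [-1.05, 4.19], [0.11, 1.86], [-2.63, 2.63]. Speed limits (rad/s): [2.22, 2.22, 3.01, 3.01, 3.14, 3.14, 3.14].

INTERFACE

Orientations are given as [roll, pitch, yaw] about the fixed x, y, z axes, in that order (R = Rz(yaw) Ry(pitch) Rx(roll)).
In Python, from station import bot gives the robot as it stands.
- The arm moves only by the tool servo_tool, never from a script. Its argument "steps" is a list of rows, each a list of 7 numbers: the shift along the world's x, y, z in m, then the turn, a rotation vector about the world's x, y, z in rad, then the opening, from 0 (shut) to 1 (fully open). A call has 1 to 5 rows; each row is the pose to reach, as a shift and turn from the pose measured when the call began; what a row does not reach only later rows make up. A row lasts 1/8 s, in which the tool goes at most 62.5 mm and 10.7 degrees, less where a joint would pass 70% of its speed; a pose out of reach is approached as far as the arm can. A call with a gripper value outside its range is refused whole. The fingers move at their own pace and stop on an object; the grip force is fixed at half the most. Time passes only in rows, so rows that repeat a pose let the fingers close. It gives the time, the measured TCP pose, the force and the opening at its end, in the units of the state.
- bot.get_obs(): the state, without advancing time (a new reading comes with each control period).
- bot.capture(name): name is "side" or "top" or "wrist"; returns a dict with "img" (400x640x3 uint8, red, green, blue), "mtx" (3x3 intrinsics, pixels), "extrinsics" (4x4, takes a point from world to camera coordinates); the wrist camera has in their place "tool_from_camera" (4x4, takes a point from camera to tool coordinates, whose origin is the TCP and whose axes are the tool frame's). Camera axes: x right, y down, z forward; pixel columns grow to the right and rows downward; lengths in m; the calibration is good to about 2 mm. A picture is of the moment at which its call begins: read the wrist's pose just before it. There is no depth.
- bot.finish_job(): hands the job in, once; it reports no verdict.
The state is a dict: "clock": time; "joint_pos": joint angles; "joint_velocities": joint speeds; "joint_efforts": joint torques, N m; "tcp_pos": TCP position; "ee_rot": TCP orientation; "ft_force": force on the tool from outside, world axes, zero at the start; "wrist_torque": the same for the moment, N m; "finger_gap": finger opening in m.
Only numpy, scipy, OpenCV 4.12 (cv2) and the standard library are available. Lean on these libraries where they do the work, as an engineer would, in place of code of your own. Each camera call takes 0.05 s, during which the arm holds its last target. There are 200 camera calls.

TASK

With the fingertips, push the glass ramekin along the shelf into the curved cup locator under the spout of the nut dispenser. Then press the thumb plate at the rear end of the dispenser's rocking lever right down, so that the gate at the front lifts, keep it down until all four walnuts have rolled into the ramekin, and let the lever come back up so the gate shuts. Do not lift or tip the ramekin, do not touch the walnuts, and leave the tin, docker, funnel and scoop where they are.

Things in the scene. Friction and masses are not known exactly. Their poses are not given: they have to be found in the camera images.
- dispenser: countertop nut dispenser, fixed: white housing 183 x 78 mm under a clear-sided trough 82 mm wide. Origin on the shelf below the lever's axle; -x = front, z up. Open lip at x = -120 mm, floor there 78 mm high (underside 72), rising at 0.21 rad to x = +85 mm. Axle along y, 168 mm high, between ears (to 181 mm high, y within 55 mm). Nothing stands above or behind the thumb plate
- cup_spot (a point): point on the shelf, on the dispenser's centre line at its x = -155 mm, in front of and below the lip: where the middle of the ramekin's underside comes when its wall rests in the curved grey cup locator (26 mm high, arc of radius 49 mm, open to the front, 80 mm wide). Nuts land from 15 mm behind to 10 mm in front of it. z up
- lever (a joint): angle of the steel rocking lever above the trough: 0 = at rest, gate shut; 0.36 rad = its stop, gate fully up. Grows as its rear end (thumb plate) is pressed down. Walnuts pass above about 0.25. A spring brings it back when let go: about 1.5 N at the thumb plate to start, 3 N at the stop
- thumb_pad (a point): middle of the top face of the thumb plate (steel with black rubber pad, 56 mm long, 46 mm wide) at the lever's rear end: 132 mm behind the axle, 198 mm above the shelf at rest. The plate slopes 0.18 rad up to the rear at rest, as much down at the stop; in between this point goes down 48 mm
- gate_edge (a point): middle of the lower edge of the steel gate (68 mm wide plate) that hangs from the lever's front end and closes the trough 15 mm behind the lip; 86 mm above the shelf when shut, about 128 mm when fully lifted
- ramekin: round glass ramekin, loose, empty, 98 mm across at the rim, 95 mm near the foot, 50 mm high, wall 4.5 mm, inner floor 6 mm up, 0.18 to 0.29 kg; origin in the middle of its underside, z up. It starts on the shelf 85 to 145 mm in front of point cup_spot and up to 35 mm to either side of the dispenser's centre line
- walnut0: whole walnut in its shell, a ball 32 mm across, 13 g, one of four lying in the trough behind the gate; origin at its centre
- walnut1: whole walnut in its shell, a ball 32 mm across, 13 g, one of four lying in the trough behind the gate; origin at its centre
- walnut2: whole walnut in its shell, a ball 32 mm across, 13 g, one of four lying in the trough behind the gate; origin at its centre
- walnut3: whole walnut in its shell, a ball 32 mm across, 13 g, one of four lying in the trough behind the gate; origin at its centre
- tin: aluminium swiss roll tin, 330 x 230 mm, 20 mm high, loose, to the right of the work; origin in the middle of its underside; a bystander
- docker: white plastic dough docker lying down, about 190 x 110 mm, 56 mm high, spiked roller at local x = 50 mm, handle to -x; origin on the shelf; a bystander
- funnel: small stainless funnel standing mouth down, 89 mm across, 88 mm high; origin in the middle of its underside; a bystander
- scoop: white ice-cream style scoop with squeeze lever, lying down, about 220 mm long, 30 mm high; origin on the shelf near the middle of it; a bystander
Mind the look-alikes: they are no part of the job. What is shaped like the ramekin but brown, orange or purple is not meant.

How it is judged:
By the outcome, as a careful person would: the job done as asked, in the order asked, and still so for the second after the job is handed in, with the robot touching nothing.
It also fails if it takes over 51 s, if anything falls off the work surface, if the arm or the gripper's body presses on something with over 40 N, if the wrist force passes 120 N, or if a joint passes its speed limit or range.

## Working session

There is one attempt and no reset: what is moved stays moved. The work goes in short steps, Python scripts to look and compute and a tool call to move; the robot and the scene stay as the last step left them, time stands still between calls to the robot, and variables do not carry over. Pictures are saved under pics/ and viewed, about 8 in all and at most 12, crops included, and the job is handed in when it is done.

Besides the shell and the picture viewer there is one more tool, called as a command line: name --pt "numbers of a row" for each row, then --argument value for the rest. servo_tool: Moves the arm, as the interface text tells. Its arguments: {"type":"object","properties":{"steps":{"type":"array","items":{"type":"array","items":{"type":"number"}}}},"required":["steps"]}

```bash
mkdir -p pics; ls
python3 - <<'E'
from station import bot
import cv2,numpy as np
o=bot.get_obs();print(o['clock'],o['tcp_pos'],o['ee_rot'],o['ft_force'],o['finger_gap'],bot.grasp_offset)
for n in('top','side'):
    c=bot.capture(n);cv2.imwrite(f'pics/{n}0.png',c['img'][:,:,::-1]);np.savez(f'{n}.npz',K=c['mtx'],E=c['extrinsics'])
    E=c['extrinsics'];print(n,c['mtx'].round(1).tolist(),(-E[:3,:3].T@E[:3,3]).round(3),E[:3,:3].round(2).tolist())
E
```

```text
pics
0.0 [0.17491384 0.70309304 0.21777134] [-3.03824598  1.56926644 -1.71117795] [-0.77329463 -0.50523907 -0.14491156] 0.0934199794955851 0.0188
top [[511.6, 0.0, 327.8], [0.0, 511.6, 202.7], [0.0, 0.0, 1.0]] [ 0.407 -0.037  1.592] [[-0.02, -1.0, -0.0], [-0.99, 0.02, -0.12], [0.12, 0.0, -0.99]]
side [[413.1, 0.0, 321.9], [0.0, 413.1, 199.7], [0.0, 0.0, 1.0]] [ 0.023 -0.835  1.248] [[0.8, -0.6, -0.02], [-0.46, -0.59, -0.66], [0.39, 0.54, -0.75]]
```

View pics/top0.png

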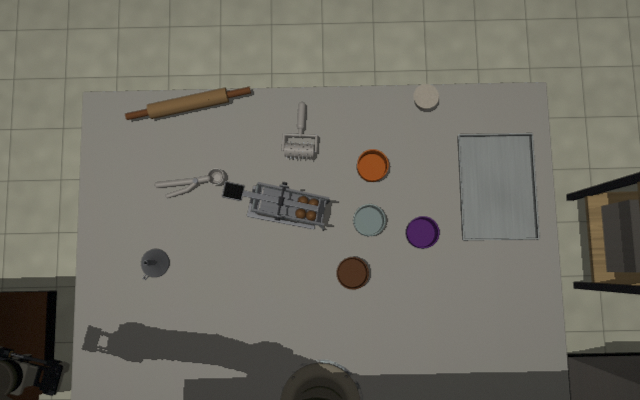

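View pics/side0.png

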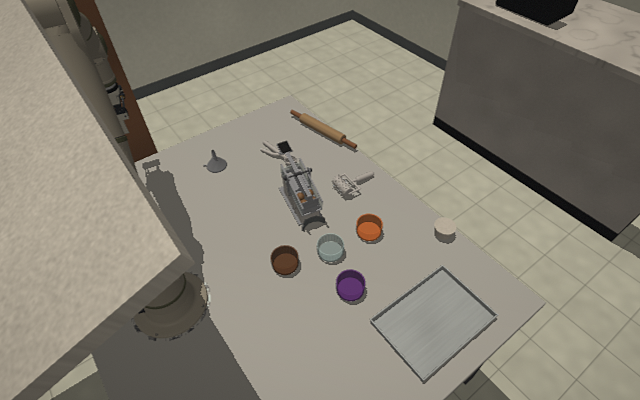

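```bash
cat > h.py <<'E'
import numpy as np,cv2
def ray(n,px,z):
    d=np.load(n+'.npz');K,E=d['K'],d['E'];R=E[:3,:3];C=-R.T@E[:3,3]
    v=R.T@np.linalg.solve(K,[px[0],px[1],1]);return C+v*(z-C[2])/v[2]
def proj(n,p):
    d=np.load(n+'.npz');q=d['K']@(d['E'][:3,:3]@np.array(p)+d['E'][:3,3]);return q[:2]/q[2]
def blob(m):
    c=max(cv2.findContours(m.astype(np.uint8),cv2.RETR_EXTERNAL,cv2.CHAIN_APPROX_NONE)[0],key=cv2.contourArea)
    return c
E
python3 - <<'E'
import cv2,numpy as np
from h import *
t=cv2.imread('pics/top0.png');s=cv2.imread('pics/side0.png')
cv2.imwrite('pics/tc.png',cv2.resize(t[150:260,200:400],None,fx=4,fy=4,interpolation=cv2.INTER_CUBIC))
cv2.imwrite('pics/sc.png',cv2.resize(s[130:290,230:390],None,fx=3.7,fy=3.7,interpolation=cv2.INTER_CUBIC))
def roi(n,im,x0,y0,x1,y1,f,z):
    m=np.zeros(im.shape[:2],bool);m[y0:y1,x0:x1]=f(im[y0:y1,x0:x1].astype(int));c=blob(m)
    (cx,cy),wh,a=cv2.minAreaRect(c);e,r=cv2.minEnclosingCircle(c);print(n,(cx,cy),wh,a,r,ray(n,(cx,cy),z).round(4))
roi('top',t,220,175,250,205,lambda i:i.max(2)<45,.198)
roi('side',s,270,135,300,160,lambda i:i.max(2)<45,.198)
g=lambda i:(i[:,:,0]-i[:,:,2]>8)
roi('top',t,345,195,395,245,g,.05)
roi('side',s,305,225,350,270,g,.05)
print(t[220,369],t[230,400])
from station import bot
from scipy.spatial.transform import Rotation as R
print(R.from_euler('xyz',bot.get_obs()['ee_rot']).as_matrix().round(3))
E
```

```text
top (232.94119262695312, 190.73529052734375) (17.70509910583496, 14.067066192626953) 14.03624439239502 10.770539283752441 [0.6176 0.2253 0.198 ]
side (284.0, 147.00001525878906) (10.733125686645508, 8.944271087646484) 63.43495178222656 6.708303928375244 [0.6186 0.2223 0.198 ]
top (373.0, 232.0) (0.0, 0.0) 0.0 9.999999747378752e-05 [ 0.5052 -0.1696  0.05  ]Traceback (most recent call last):
  File "<stdin>", line 13, in <module>
  File "<stdin>", line 7, in roi
  File "h.py", line 8, in blob
    c=max(cv2.findContours(m.astype(np.uint8),cv2.RETR_EXTERNAL,cv2.CHAIN_APPROX_NONE)[0],key=cv2.contourArea)
ValueError: max() iterable argument is empty
```

View pics/tc.png

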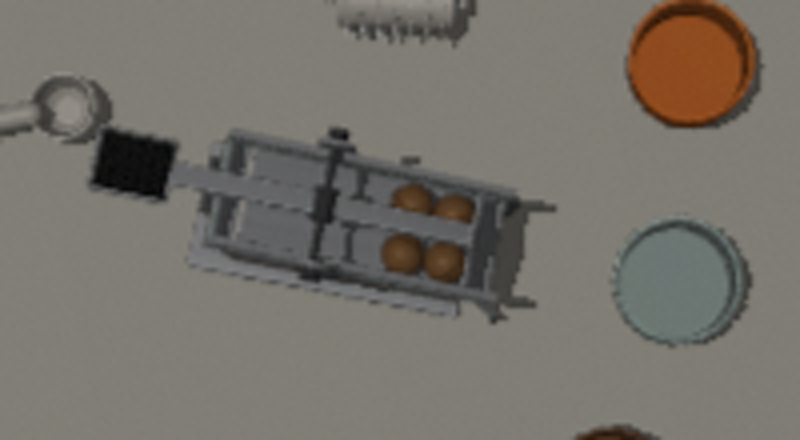

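View pics/sc.png

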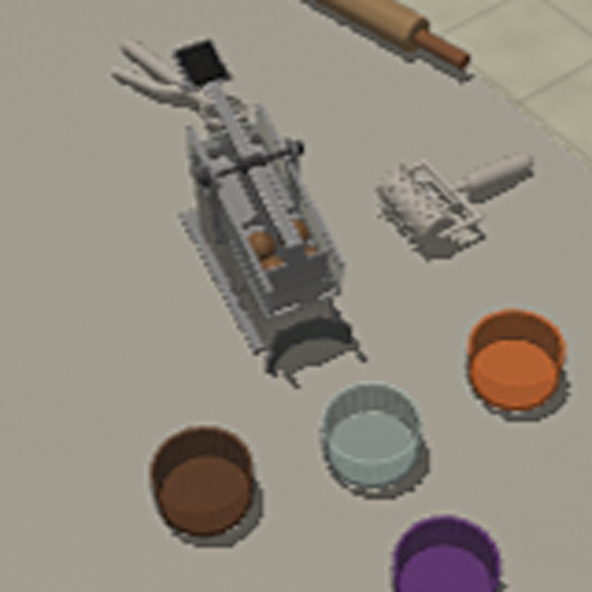

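Run:
```python
import cv2,numpy as np
from h import *
t=cv2.imread('pics/top0.png');s=cv2.imread('pics/side0.png')
print(t[220,369],t[230,400],s[250,330])
for n,im,b in(('top',t,(345,195,395,245)),('side',s,(308,228,348,266))):
    x0,y0,x1,y1=b;i=im.astype(int);f=np.zeros(im.shape[:2],np.uint8)
    f[y0:y1,x0:x1]=(i[y0:y1,x0:x1,1]-i[y0:y1,x0:x1,2]>5);c=blob(f);e=cv2.fitEllipse(cv2.convexHull(c));print(n,cv2.contourArea(c),e,ray(n,e[0],.05).round(4),ray(n,e[0],.025).round(4))
P=lambda u,v:(200+(u+.5)/4-.5,150+(v+.5)/4-.5)
th=(ray('top',(232.94,190.74),.198)+ray('side',(284,147),.198))/2
a1,a2=ray('top',P(340,133),.168),ray('top',P(315,273),.168);hub=ray('top',P(324,204),.168)
l1,l2=ray('top',P(553,208),.026),ray('top',P(532,304),.026)
print('th',th,'axle ends',a1,a2,(a1+a2)/2,'hub',hub,'legs',l1,l2,np.hypot(*(l1-l2)[:2]))
ax=hub;
for nm,q in(('hub',hub),('ends',(a1+a2)/2)):
    d=(q-th)[:2];print(nm,np.hypot(*d),np.degrees(np.arctan2(d[1],d[0])))
d=(a1-a2)[:2];print('axle perp',np.degrees(np.arctan2(-d[0],d[1]))-0, np.degrees(np.arctan2(d[1],d[0]))-90)
# side axle ends
Q=lambda u,v:(230+(u+.5)/3.7-.5,130+(v+.5)/3.7-.5)
b1,b2=ray('side',Q(296,148),.168),ray('side',Q(205,178),.168);print('side axle',b1,b2)
from station import bot
from scipy.spatial.transform import Rotation as R
print(R.from_euler('xyz',bot.get_obs()['ee_rot']).as_matrix().round(3))
```

```text
[116 118 108] [116 123 127] [134 141 131]
top 753.5 ((368.958740234375, 219.64337158203125), (31.580991744995117, 31.830198287963867), 139.77369689941406) [ 0.5428 -0.1585  0.05  ] [ 0.545  -0.1605  0.025 ]
side 381.0 ((330.2431640625, 246.91375732421875), (26.90627670288086, 28.470272064208984), 173.8115997314453) [ 0.5374 -0.1717  0.05  ] [ 0.5481 -0.1578  0.025 ]
th [0.61807895 0.22382543 0.198     ] axle ends [0.6414021  0.08522966 0.168     ] [0.54272511 0.10373341 0.168     ] [0.5920636  0.09448153 0.168     ] hub [0.59120156 0.09698344 0.168     ] legs [ 0.60268897 -0.06630071  0.026     ] [ 0.5288602 -0.0484877  0.026    ] 0.07594728968850295
hub 0.1296583430187144 -101.96381814538456
ends 0.13193423650770028 -101.37234563877922
axle perp -100.62067499156575 -100.62067499156575
side axle [0.64056395 0.08682436 0.168     ] [0.54427621 0.10795795 0.168     ]
[[-0.    -0.97   0.241]
 [-0.001  0.241  0.97 ]
 [-1.    -0.    -0.001]]
```

servo_tool --pt "0.04 -0.045 0.01 0 0 -0.15 0.6" --pt "0.08 -0.09 0.02 0 0 -0.3 0.6" --pt "0.12 -0.14 0.03 0 0 -0.45 0.6" --pt "0.16 -0.185 0.04 0 0 -0.6 0.6" --pt "0.2 -0.23 0.04 0 0 -0.75 0.6"

```text
clock: 0.72
tcp_pos: [0.3762, 0.4717, 0.2585]
ee_rot: [2.304, 1.57, 2.876]
ft_force: [0.6, 0.0, -0.5]
finger_gap: 0.0563
```

servo_tool --pt "0.014 -0.06 0 0 0 -0.15 0.6" --pt "0.028 -0.12 0 0 0 -0.3 0.6" --pt "0.042 -0.18 0 0 0 -0.45 0.6" --pt "0.056 -0.24 0 0 0 -0.6 0.6" --pt "0.07 -0.3 0 0 0 -0.75 0.6"

```text
clock: 1.35
tcp_pos: [0.4463, 0.1698, 0.2586]
ee_rot: [1.808, 1.57, 1.625]
ft_force: [0.8, -0.1, 0.3]
finger_gap: 0.0558
```

servo_tool --pt "0.014 -0.06 0 0 0 0 0.6" --pt "0.028 -0.12 0 0 0 0 0.6" --pt "0.042 -0.18 0 0 0 0 0.6" --pt "0.056 -0.24 0 0 0 0 0.6" --pt "0.06 -0.28 0 0 0 0 0.6"

```text
clock: 1.98
tcp_pos: [0.5065, -0.1131, 0.2586]
ee_rot: [0.383, 1.571, 0.199]
ft_force: [0.6, 0.9, -0.3]
finger_gap: 0.0556
```

```bash
cat >> h.py <<'E'
from scipy.spatial.transform import Rotation as Rot
def state(bot):
    o=bot.get_obs();M=Rot.from_euler('xyz',o['ee_rot']).as_matrix()
    print(round(o['clock'],2),'tcp',o['tcp_pos'].round(4) if hasattr(o['tcp_pos'],'round') else o['tcp_pos'],'x',M[:,0].round(3),'z',M[:,2].round(3),np.round(o['ft_force'],1),np.round(o['joint_pos'],2))
    return np.array(o['tcp_pos']),M
def wrist(bot,fn):
    p,M=state(bot);c=bot.capture('wrist');cv2.imwrite(fn,c['img'][:,:,::-1])
    T=np.eye(4);T[:3,:3]=M;T[:3,3]=p;E=np.linalg.inv(T@c['tool_from_camera']);np.savez('wrist.npz',K=c['mtx'],E=E)
E
python3 - <<'E'
from h import *
from station import bot
wrist(bot,'pics/w1.png')
E
```

```text
1.98 tcp [ 0.5065 -0.1131  0.2586] x [ 0.  0. -1.] z [ 0.983 -0.184  0.   ] [ 0.6  0.9 -0.3] [-0.29  0.33  0.54  2.04 -0.23  0.82  0.2 ]
```

View pics/w1.png

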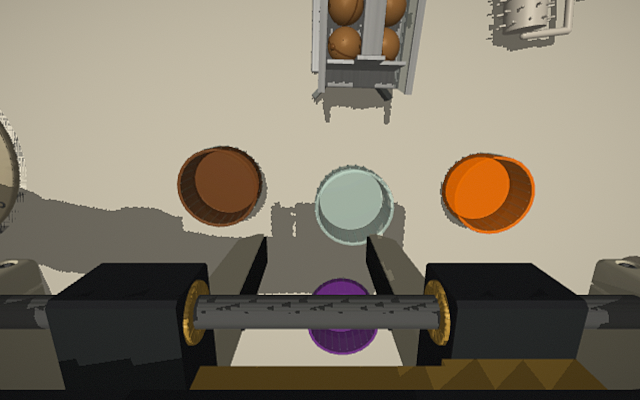

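Run:
```python
from h import *
im=cv2.imread('pics/w1.png').astype(int);f=np.zeros(im.shape[:2],np.uint8)
r=im[160:250,310:400];f[160:250,310:400]=(r[:,:,1]-r[:,:,2]>8);c=blob(f);e=cv2.fitEllipse(cv2.convexHull(c));print(e)
for z in(0,.025,.05):print(z,ray('wrist',e[0],z).round(4))
d=np.load('wrist.npz');print(-d['E'][:3,:3].T@d['E'][:3,3])
for a,z in(((328,122),.026),((386,122),.026),((352,206),.006)):print(a,ray('wrist',a,z).round(4))
for p in((.563,-.0555,0),(.563,-.0555,.026),(.544,-.16,0.05),(.592,.0965,.168)):print(p,proj('wrist',p).round(1))
cv2.imwrite('pics/w1c.png',cv2.resize(cv2.imread('pics/w1.png')[60:260,270:450],None,fx=3,fy=3,interpolation=cv2.INTER_CUBIC))
```

```text
((353.3224182128906, 205.22244262695312), (78.62300872802734, 80.16079711914062), 150.52886962890625)
0 [ 0.549  -0.1717  0.    ]
0.025 [ 0.5473 -0.164   0.025 ]
0.05 [ 0.5456 -0.1563  0.05  ]
[ 0.52054515 -0.0414026   0.42483624]
(328, 122) [ 0.5331 -0.054   0.026 ]
(386, 122) [ 0.6024 -0.0669  0.026 ]
(352, 206) [ 0.5466 -0.1706  0.006 ]
(0.563, -0.0555, 0) [350.3 118.3]
(0.563, -0.0555, 0.026) [352.5 118.6]
(0.544, -0.16, 0.05) [352.5 208.3]
(0.592, 0.0965, 0.168) [ 384.7 -122.6]
```

View pics/w1c.png

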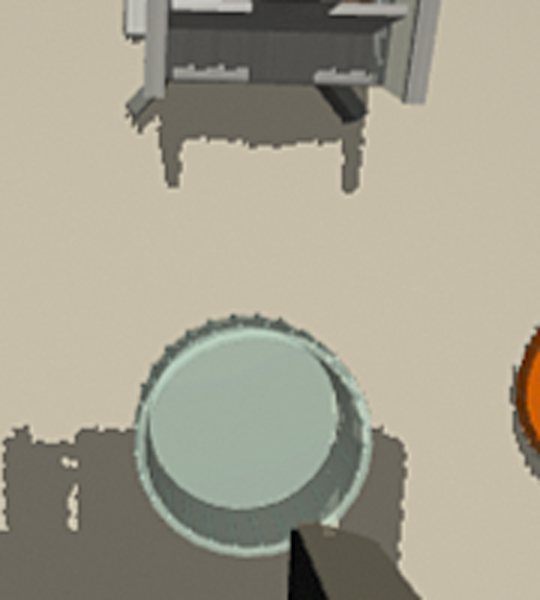

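Run:
```python
from h import *
P=lambda u,v:(270+(u+.5)/3-.5,60+(v+.5)/3-.5)
for a,b,z in(((134,115),(356,117),.026),((165,82),(372,80),.078)):
    p,q=ray('wrist',P(*a),z),ray('wrist',P(*b),z);m=(p+q)/2;d=(q-p)[:2];n=np.hypot(*d);print(p.round(4),q.round(4),'mid',m.round(4),'w',n.round(4),'axis',np.degrees(np.arctan2(d[1],d[0]))-90, 'rel axle',m[:2]-[.592,.0965])
```

```text
[ 0.5219 -0.0236  0.026 ] [ 0.6085 -0.0406  0.026 ] mid [ 0.5652 -0.0321  0.026 ] w 0.0883 axis -101.05906100570414 rel axle [-0.02679911 -0.12859003]
[ 0.5341 -0.0173  0.078 ] [ 0.6039 -0.0297  0.078 ] mid [ 0.569  -0.0235  0.078 ] w 0.0709 axis -100.04353351520777 rel axle [-0.0229626  -0.11999048]
```

servo_tool --pt "0.013 -0.057 0 0.059 -0.012 0 0.6" --pt "0.0255 -0.113 -0.02 0.118 -0.023 0 0.6" --pt "0.0255 -0.113 -0.08 0.118 -0.023 0 0.6" --pt "0.0255 -0.113 -0.13 0.118 -0.023 0 0.6" --pt "0.0255 -0.113 -0.17 0.118 -0.023 0 0.6"

```text
clock: 2.65
tcp_pos: [0.5311, -0.2305, 0.0868]
ee_rot: [1.569, 1.452, 1.379]
ft_force: [0.7, -0.4, 0.8]
finger_gap: 0.0556
```

Run:
```python
from h import *
from station import bot
wrist(bot,'pics/w2.png')
```

```text
2.65 tcp [ 0.5311 -0.2305  0.0868] x [ 0.022  0.116 -0.993] z [ 0.982 -0.188  0.   ] [ 0.7 -0.4  0.8] [ 0.16  0.64  0.33  2.04 -0.58  0.6   0.74]
```

View pics/w2.png

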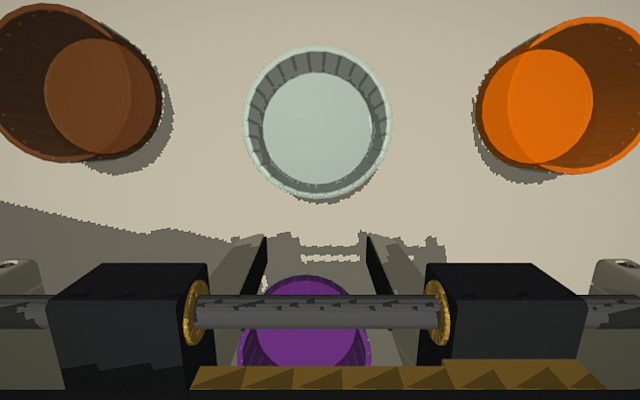

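servo_tool --pt "0 0 -0.045 0 0 0 0.6" --pt "0 0 -0.069 0 0 0 0.6" --pt "0.003 0.015 -0.069 0 0 0 0.6" --pt "0.006 0.03 -0.069 0 0 0 0.6" --pt "0.008 0.043 -0.069 0 0 0 0.6"

```text
clock: 3.32
tcp_pos: [0.5384, -0.1849, 0.0152]
ee_rot: [1.595, 1.452, 1.407]
ft_force: [0.0, -1.1, 0.1]
finger_gap: 0.0555
```

servo_tool --pt "0.0025 0.013 0 0 0 0 0.6" --pt "0.005 0.026 0 0 0 0 0.6" --pt "0.0075 0.039 0 0 0 0 0.6" --pt "0.0095 0.05 0 0 0 0 0.6" --pt "0.011 0.058 0 0 0 0 0.6"

```text
clock: 3.95
tcp_pos: [0.5496, -0.1263, 0.0152]
ee_rot: [1.594, 1.452, 1.407]
ft_force: [-0.5, -1.8, 1.8]
finger_gap: 0.0555
```

Run:
```python
from h import *
from station import bot
wrist(bot,'pics/w3.png')
im=cv2.imread('pics/w3.png').astype(int);m=(im[:,:,1]-im[:,:,2]>8)
c=blob(m);e=cv2.fitEllipse(cv2.convexHull(c));print(e,ray('wrist',e[0],.05),cv2.boundingRect(c))
```

```text
3.95 tcp [ 0.5496 -0.1263  0.0152] x [ 0.019  0.117 -0.993] z [ 0.982 -0.186 -0.003] [-0.5 -1.8  1.8] [ 0.05  0.73  0.22  2.11 -0.71  0.41  0.7 ]
((316.0124206542969, 165.2198486328125), (221.736572265625, 223.4176788330078), 176.275146484375) [ 0.55920803 -0.07958689  0.05      ] (205, 54, 223, 224)
```

View pics/w3.png

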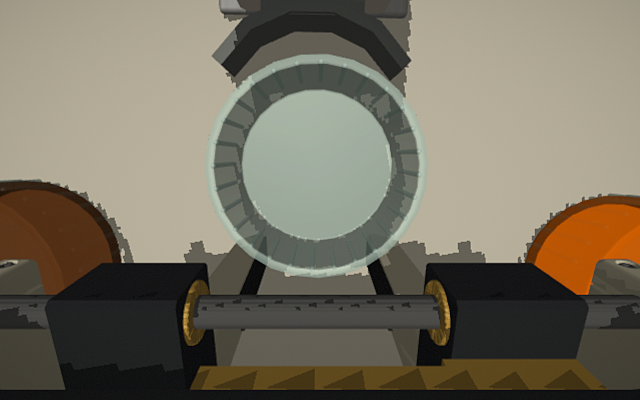

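servo_tool --pt "0.0015 0.008 0 0 0 0 0.6" --pt "0.003 0.014 0 0 0 0 0.6" --pt "0.004 0.018 0 0 0 0 0.6" --pt "0.004 0.02 0 0 0 0 0.6"

```text
clock: 4.5
tcp_pos: [0.5538, -0.1048, 0.0151]
ee_rot: [1.597, 1.451, 1.411]
ft_force: [-1.4, -1.3, 0.1]
finger_gap: 0.0557
```

servo_tool --pt "0 0.002 0 0 0 0 0.6" --pt "0.0005 0.003 0 0 0 0 0.6"

```text
clock: 4.75
tcp_pos: [0.5538, -0.1027, 0.015]
ee_rot: [1.6, 1.452, 1.412]
ft_force: [-2.9, -5.1, 1.2]
finger_gap: 0.0559
```

servo_tool --pt "0.0003 0.0015 0 0 0 0 0.6" --pt "0.0003 0.0015 0 0 0 0 0.6"

```text
clock: 5.0
tcp_pos: [0.5537, -0.1024, 0.0151]
ee_rot: [1.6, 1.453, 1.411]
ft_force: [-2.8, -5.3, 1.6]
finger_gap: 0.0557
```

Run:
```python
from h import *
from station import bot
wrist(bot,'pics/w4.png')
im=cv2.imread('pics/w4.png').astype(int);m=(im[:,:,1]-im[:,:,2]>8)
c=blob(m);e=cv2.fitEllipse(cv2.convexHull(c));print(e,ray('wrist',e[0],.05),cv2.boundingRect(c))
```

```text
5.0 tcp [ 0.5537 -0.1024  0.0151] x [ 0.019  0.116 -0.993] z [ 0.982 -0.187 -0.003] [-2.8 -5.3  1.6] [ 0.01  0.73  0.22  2.12 -0.73  0.4   0.67]
((316.4508972167969, 164.72071838378906), (150.08787536621094, 151.0928955078125), 0.04169025644659996) [ 0.56360289 -0.05548073  0.05      ] (242, 90, 150, 151)
```

View pics/w4.png

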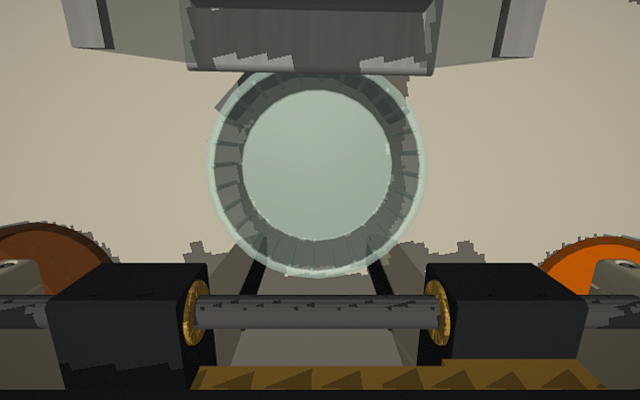

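servo_tool --pt "-0.002 -0.01 0 0 0 0 0.6" --pt "-0.006 -0.03 0 0 0 0 0.6" --pt "-0.01 -0.05 0.005 0 0 0 0.6" --pt "-0.01 -0.06 0.05 0 0 0 0.6" --pt "-0.01 -0.06 0.11 -0.06 0.012 0 0.6"

```text
clock: 5.68
tcp_pos: [0.542, -0.1669, 0.1258]
ee_rot: [1.685, 1.517, 1.49]
ft_force: [0.6, 0.9, 0.2]
finger_gap: 0.0554
```

servo_tool --pt "0 0 0.06 -0.03 0.006 0 0.3" --pt "0 0 0.12 -0.06 0.012 0 0" --pt "0.0 0.0 0.17 -0.06 0.012 0 0" --pt "0.005 0.05 0.17 -0.06 0.012 0 0" --pt "0.017 0.11 0.17 -0.06 0.012 0 0"

```text
clock: 6.3
tcp_pos: [0.5586, -0.0584, 0.2974]
ee_rot: [-2.136, 1.563, -2.336]
ft_force: [0.5, -0.2, -0.9]
finger_gap: 0.0102
```

servo_tool --pt "0.012 0.06 0 0 0 0 0" --pt "0.024 0.12 0 0 0 0 0" --pt "0.036 0.18 0 0 0 0 0" --pt "0.048 0.23 0 0 0 0 0" --pt "0.055 0.265 0 0 0 0 0"

```text
clock: 6.92
tcp_pos: [0.614, 0.2078, 0.2975]
ee_rot: [-2.146, 1.562, -2.345]
ft_force: [0.5, -0.2, -0.5]
finger_gap: 0.0008
```

Run:
```python
from h import *
from station import bot
wrist(bot,'pics/w5.png')
print(proj('wrist',(.618,.225,.198)),proj('wrist',(.592,.0965,.168)))
im=cv2.imread('pics/w5.png')[:240];m=im.max(2)<40;c=blob(m);e=cv2.minAreaRect(c);print(e,cv2.contourArea(c),ray('wrist',e[0],.198))
```

```text
6.92 tcp [0.614  0.2078 0.2975] x [-0.006 -0.006 -1.   ] z [ 0.98  -0.198 -0.005] [ 0.5 -0.2 -0.5] [-0.83  0.49  0.64  1.72 -0.33  1.05 -0.28]
[316.31976506 180.34183374] [316.35750771 296.5416033 ]
((319.4999694824219, 178.49998474121094), (46.99999237060547, 54.99999237060547), 0.0) 2440.5 [0.62095816 0.22603051 0.198     ]
```

View pics/w5.png

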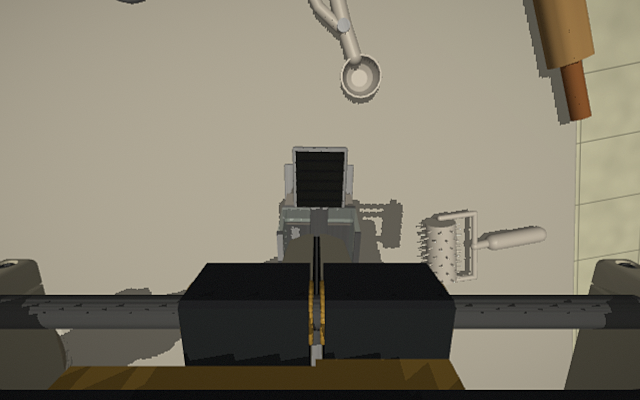

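servo_tool --pt "0.005 0.018 -0.04 0 0 0 0" --pt "0.005 0.018 -0.08 0 0 0 0" --pt "0.005 0.018 -0.095 0 0 0 0" --pt "0.005 0.018 -0.105 0 0 0 0" --pt "0.005 0.018 -0.115 0 0 0 0"

```text
clock: 7.6
tcp_pos: [0.6203, 0.2306, 0.1828]
ee_rot: [-2.291, 1.566, -2.487]
ft_force: [0.8, 0.5, 2.0]
finger_gap: 0.0004
```

servo_tool --pt "0 0 -0.008 0 0 0 0" --pt "0 0 -0.015 0 0 0 0" --pt "0 0 -0.022 0 0 0 0" --pt "0 0 -0.026 0 0 0 0" --pt "0 0 -0.028 0 0 0 0"

```text
clock: 8.22
tcp_pos: [0.6206, 0.2302, 0.1547]
ee_rot: [-2.161, 1.566, -2.357]
ft_force: [0.6, -1.1, 3.8]
finger_gap: 0.0006
```

servo_tool --pt "0 -0.002 -0.003 0 0 0 0" --pt "0 -0.002 -0.005 0 0 0 0" --pt "0 -0.002 -0.006 0 0 0 0"

```text
clock: 8.6
tcp_pos: [0.6206, 0.2285, 0.1497]
ee_rot: [-2.323, 1.567, -2.519]
ft_force: [-2.7, 0.9, 15.0]
finger_gap: 0.0004
```

servo_tool --pt "0 0 -0.001 0 0 0 0" --pt "0 0 -0.002 0 0 0 0" --pt "0 0 -0.002 0 0 0 0"

```text
clock: 8.98
tcp_pos: [0.6206, 0.2285, 0.1494]
ee_rot: [-2.604, 1.567, -2.8]
ft_force: [-5.2, 0.3, 18.4]
finger_gap: 0.0005
```

```bash
cat > nuts.py <<'E'
from h import *
from station import bot
import sys
state(bot);o=[]
for n in('top','side'):
    c=bot.capture(n);im=c['img'][:,:,::-1].copy();cv2.imwrite(f'pics/{n}_{sys.argv[1]}.png',im)
    i=im.astype(int);m=((i[:,:,2]-i[:,:,0]>30)&(i[:,:,2]>40)).astype(np.uint8)
    k,l,s,ce=cv2.connectedComponentsWithStats(m)
    q=proj(n,(.563,-.055,.03));q2=proj(n,(.57,0.02,.1))
    print(n,'cup',q.round(),'trough',q2.round(),[(ce[j].round().tolist(),int(s[j,4])) for j in range(1,k) if s[j,4]>5 and np.hypot(*(ce[j]-q))<60])
    o.append(cv2.resize(im[tuple(slice(int(v)-a,int(v)+a) for v,a in zip(q[::-1],(45,60)))],None,fx=3,fy=3,interpolation=cv2.INTER_CUBIC))
cv2.imwrite(f'pics/both_{sys.argv[1]}.png',np.hstack(o))
E
python3 nuts.py a
```

```text
8.97 tcp [0.6206 0.2285 0.1494] x [-0.003 -0.001 -1.   ] z [ 0.981 -0.195 -0.003] [-5.2  0.3 18.4] [-0.77  0.66  0.53  1.83 -0.46  0.78 -0.19]
top cup [335. 214.] trough [309. 210.] [([330.0, 207.0], 21), ([342.0, 217.0], 128), ([328.0, 219.0], 38)]
side cup [316. 226.] trough [305. 201.] [([369.0, 226.0], 617), ([315.0, 224.0], 86), ([319.0, 230.0], 45), ([285.0, 261.0], 478)]
```

View pics/both_a.png

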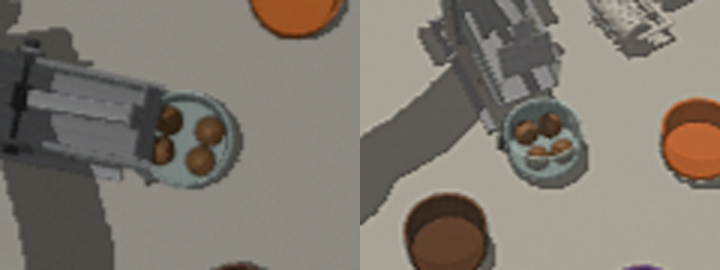

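servo_tool --pt "0 0 0.005 0 0 0 0" --pt "0 0 0.015 0 0 0 0" --pt "0 0 0.027 0 0 0 0" --pt "0 0 0.04 0 0 0 0" --pt "0 0 0.053 0 0 0 0"

```text
clock: 9.7
tcp_pos: [0.6205, 0.2279, 0.2033]
ee_rot: [-2.471, 1.567, -2.668]
ft_force: [-1.0, 0.7, 0.3]
finger_gap: 0.0004
```

servo_tool --pt "0 0.005 0.03 0 0 0 0" --pt "0 0.03 0.08 0 0 0 0" --pt "-0.02 0.08 0.1 0 0 0 0" --pt "-0.04 0.13 0.1 0 0 0 0" --pt "-0.04 0.14 0.1 0 0 0 0"

```text
clock: 10.32
tcp_pos: [0.5779, 0.3728, 0.3033]
ee_rot: [-2.901, 1.566, -3.091]
ft_force: [0.0, 0.1, -0.0]
finger_gap: 0.0004
```

servo_tool --pt "0 0 0 0 0 0 0" --pt "0 0 0 0 0 0 0" --pt "0 0 0 0 0 0 0" --pt "0 0 0 0 0 0 0"

```text
clock: 10.82
tcp_pos: [0.5784, 0.3716, 0.3034]
ee_rot: [-2.857, 1.566, -3.048]
ft_force: [-0.4, -0.5, 0.0]
finger_gap: 0.0007
```

```bash
python3 nuts.py b
python3 - <<'E'
import cv2,numpy as np
from h import *
t=cv2.imread('pics/top_b.png');m=np.zeros(t.shape[:2],bool);m[175:205,220:250]=t[175:205,220:250].max(2)<45
r=cv2.minAreaRect(blob(m));print(r,ray('top',r[0],.198))
cv2.imwrite('pics/fin.png',np.hstack([cv2.resize(cv2.imread(f'pics/{n}_b.png')[sl],(400,400),interpolation=cv2.INTER_CUBIC) for n,sl in(('top',np.s_[130:290,215:375]),('side',np.s_[130:290,230:390]))]))
E
```

```text
10.82 tcp [0.5784 0.3716 0.3034] x [-0.005 -0.    -1.   ] z [ 0.982 -0.191 -0.005] [-0.4 -0.5  0. ] [-1.04  0.54  0.63  1.62 -0.35  1.1  -0.51]
top cup [335. 214.] trough [309. 210.] [([330.0, 209.0], 50), ([342.0, 217.0], 127), ([328.0, 219.0], 46)]
side cup [316. 226.] trough [305. 201.] [([369.0, 226.0], 614), ([315.0, 223.0], 87), ([319.0, 230.0], 45), ([285.0, 261.0], 472)]
((232.77647399902344, 190.50587463378906), (18.439088821411133, 14.534341812133789), 12.52880859375) [0.61822435 0.22576244 0.198     ]
```

View pics/fin.png

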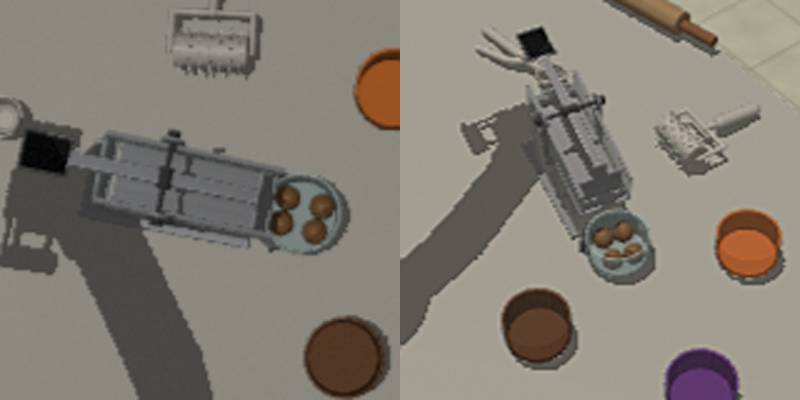

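The final picture shows all four walnuts in the ramekin, which sits in the locator. The thumb pad is back at its rest pixel (233, 190.5), and the arm is clear of everything.

```bash
python3 -c "
from station import bot
print(bot.finish_job())"
```

```text
the job is handed in; nothing more can be done
None
```

The job is done and handed in at about 10.9 s of the 51 s allowed.

- **Ramekin:** I pushed it with the part-open fingertips, tilted so they touched low on the wall, until it rested in the cup locator. Its measured centre was (0.564, -0.055), about 1 mm from the estimated cup point. The push force was about 6 N.
- **Lever:** I pressed the thumb plate with the fingers shut until it met its stop at a fingertip height of about 149 mm, with about 18 N upward on the tool. I held it there while all four walnuts rolled out, then let it rise slowly and moved the arm clear.

**Last checks:**
- The top and side views show four walnuts in the ramekin and an empty trough.
- The thumb pad is back within half a pixel of its starting place in the top view. I took the gate as shut from this and did not measure its lower edge directly.
- The tool force reads about zero.
- The docker and the part of the scoop in the last pictures look unmoved. I did not measure the tin, funnel, docker or scoop, but the arm never worked near the shelf beside them.

No check failed or disagreed. One early slip was mended before the push: the first close look showed that what I had taken for the locator's arms were shadows. I measured again on the real arms, and the cup position stayed within about 1 mm.

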